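# Air the culture dish and close it again

### The arm

A 7-joint arm with a two-finger parallel gripper is mounted at the origin on the work surface. World frame = base frame: x ahead of the robot, y to its left, z up, the work surface at z = 0. Lengths are in mm, angles in rad, forces in N, time in s.
With the tool pointing down it reaches from about 400 to 900 mm from the base axis. Payload 5.6 kg.
Tool frame: the origin (TCP) lies midway between the tips of the shut fingers; the grasp point (between the pads) lies 19 mm behind it; x points along the fingers, y is the direction in which the jaws open and shut, and the axes are right-handed (so a half turn about x gives the same grasp; the last joint's range is limited). The gripper opens to 92 mm and grips with 3 to 60 N. Pads are 20 mm wide; open, the fingers measure 128 mm over their backs; the gripper's body (75 mm by 189 mm) begins 69 mm behind the grasp point.
Start: joints at [1.176, 0.468, -0.012, 1.603, 0.006, 1.071, -0.056], TCP at [223.942, -610.212, 214.592] pointing down, gripper open.
Joint ranges: [-2.53, 2.53], [-0.31, 2.02], [-1.57, 1.55], [0.28, 2.44], [-1.29, 4.43], [0.15, 1.84], [-2.92, 2.92]. Speed limits (rad/s): [2.57, 2.57, 3.14, 3.14, 3.14, 3.14, 3.14].

### API

Orientations are given as a rotation vector (axis times angle).
In Python, from cell import robot, grip, kin, viewer gives the robot as it stands. Calls block until the motion is done:
- robot.movep(position, orientation): joint-space move of the TCP to a pose.
- robot.servo_line(position, feed=150, rotation=None): straight line of the TCP; rotation=None keeps the orientation; feed is the mean speed in mm/s.
- robot.goto_joints(angles): joint-space move.
- grip(opening, newtons=None): opening from 0.0 (shut) to 1.0 (fully open); newtons is the grip in N (None keeps the last); returns when the fingers have stopped.
- robot.hold(seconds).
- kin.ik(position, orientation): joint angles nearest the present ones, or None.
- robot.observe(): the state.
- viewer.read_camera(name): name is "side" or "top" or "wrist"; returns the picture (384x512x3 uint8, red, green, blue); there is no depth.
- viewer.camera_info(name): a dict with "camera_matrix" (3x3 intrinsics, pixels), "R" (3x3) and "t" (3): a world point X has camera coordinates R X + t. Camera axes: x right, y down, z forward; pixel columns grow to the right and rows downward; lengths in mm; the calibration is good to about 2 mm. A picture is of the moment at which its call begins: read the wrist's pose just before it. camera_info takes no time and is no camera call; for the wrist camera it gives the pose at the moment of the call.
A pose or a line that the arm cannot do raises robot.IKError and nothing moves.
- robot.job_done(): hands the job in, once; it reports no verdict.
Trained networks look in the newest picture that a camera, given by its name, has taken for a name from the list of things; names that differ only in an ending like _2 or _b are one class to them, and where a whole thing is asked for, a point or a joint stands for the part that bears it (a point fixed in the world has none). Each returns a list of dicts, best first, with "confidence" (0 to 1); they miss things now and then, are a little off and sometimes report something else, mostly with a low value. They report only what shows in the picture. A call takes as long as a camera call. They do not tell look-alikes from the thing itself.
- viewer.silhouettes(name, camera): "mask" (384x512 bool, what is visible of it).
- viewer.pinpoint(name, camera): "at" ([x, y, z] in mm, in the coordinates of the camera as it stood for that picture, good to about 4 mm: a listed point, or the origin of a listed thing).
The state is a dict: "t": time; "joints": joint angles; "joint_velocities": joint speeds; "joint_torque": joint torques, N m; "tcp_pos": TCP position; "tcp_rot": TCP orientation; "contact_force": force on the tool from outside, world axes, zero at the start; "wrist_torque": the same for the moment, N m; "grip_width": opening from 0.0 (shut) to 1.0 (fully open).
Only numpy, scipy, OpenCV 4.12 (cv2) and the standard library are available. Lean on these libraries where they do the work, as an engineer would, in place of code of your own. Each camera call takes 0.05 s, during which the arm holds its last target.

### The job

Let the moist air out of the culture dish on the black stage insert: by its tab, tip the lid up edge-first with the opposite edge staying down on the dish, then leave it ajar, tab side resting up on the dish's rim, and let go of it for two seconds. Then take the lid across its round sides instead, lift it just clear of the dish and set it back centred and fully down, and let go. Keep the lid low over the dish all the while and leave the other things on the table where they are.

Things in the scene. Friction and masses are not known exactly. Their poses are not given: they have to be found in the camera images.
- lid_center (a point): Centre of the culture-dish lid (half-way up): a shallow round lid of pale frosted plastic, 62 mm outside diameter, 10 mm high: a 3 mm top over a 7 mm deep skirt (2.5 mm wall, 57 mm inside diameter), about 40 g, rigid. One flat lift tab sticks straight out of its rim along the lid's +x axis. Its z axis points up through the top when the lid lies shut. Loose. Shut, this point lies 2 mm below the dish_rim point and the top's underside rests on the rim.
- lid_tab (a point): Grip point in the flat lift tab of the lid, 46 mm from the lid's centre along the lid's +x, half-way through the tab (2 mm above lid_center along the lid's z). The tab is 16 mm wide (along the lid's y), 6 mm thick, flush with the lid's top, and runs from the rim (31 mm from the centre) out to 56 mm. Axes as the lid's.
- lid_far (a point): Edge of the lid opposite the tab: 31 mm from the lid's centre along the lid's -x, half-way up. Axes as the lid's.
- dish_rim (a point): Centre of the culture dish's mouth, at the height of its rim. The dish is 51 mm outside diameter (wall 2.5 mm) and stands 18 mm high, so the lid has 3 mm of play all round. It is clamped immovably by a flat steel ring (62 mm across, 3 mm high) on a black stage insert, a plate 130 x 110 x 20 mm (its top lies 18 mm below this point), fixed on the table; z up, x along the plate's 130 mm side.
- lid: The lid as a whole; origin at the centre of the underside of its skirt, 5 mm below lid_center; axes as lid_center.
- insert: The fixed black stage insert with its clamping ring and the dish; origin on the table under the dish's centre, 38 mm below dish_rim.
- small_dish: Bystander: a closed small clear dish without tab, 42 mm diameter, 14 mm high, on the table beside the insert; origin at the centre of its underside.
- dish_stack: Bystander: stack of three closed dishes, 90 mm diameter, 42 mm high; origin at the centre of its underside.
- forceps: Bystander: steel forceps, 130 mm long, 8 mm high, lying on the table beside the insert; origin underneath at mid-length.
- reagent: Bystander: brown glass bottle, 60 mm diameter, 110 mm tall; origin at the centre of its underside.
- slide_box: Bystander: grey slide box 90 x 60 x 30 mm; origin at the centre of its underside.
- objective_can: Bystander: black round objective can, 44 mm diameter, 55 mm high; origin at the centre of its underside.
Things that resemble listed ones, but are neither listed nor needed, are in the scene too. Leave any brown or pink look-alike of the insert alone.

How it is judged (in metres and radians):
On the way, in this order (a step that is already met when the one before it is completed fails the run):
1. the lid is tipped up by its tab (grasp point within 25 mm of the tab point, seen from above), by more than 0.12 rad, with the opposite edge still within 6 mm of its shut height (contact force between the fingers and lid above 0.3 N and angle between lid_center's own z axis and vertical above 0.12 rad and z of lid_far in the frame of dish_rim below 0.004 m and horizontal distance between the grasp point and lid_tab below 0.025 m), for 0.1 s.
2. the lid stands ajar on the dish, tilted 0.1 to 0.7 rad with the tab side up, released and still, for 1.5 s (contact force between the fingers and lid below 0.05 N and angle between lid_center's own z axis and vertical between 0.1 and 0.7 rad and height (world z) of lid_tab above 0.042 m and contact force between lid and insert above 0.1 N and horizontal distance between lid_center and dish_rim below 0.03 m and linear speed of lid below 0.02 m/s), for 1.5 s.
3. the lid is held across its round sides (grasp point within 20 mm of the lid's centre, seen from above) and clear of the dish (contact force between the fingers and lid above 0.5 N and contact force between lid and insert below 0.02 N and horizontal distance between the grasp point and lid_center below 0.02 m), for 0.1 s.
At the end, for the whole second after the job is handed in: The lid lies shut on the dish: centre within 4.2 mm of the dish's axis, level within 0.04 rad, its height within 2 mm of fully down, released and at rest (horizontal distance between lid_center and dish_rim below 0.0042 m and angle between lid_center's own z axis and vertical below 0.04 rad and z of lid_center in the frame of dish_rim between -0.004 and 0 m and contact force between the fingers and lid below 0.05 N and linear speed of lid below 0.01 m/s); the robot touches nothing.
It fails at once if the lid's centre is raised more than 40 mm above the dish's rim (z of lid_center in the frame of dish_rim above 0.04 m).
It fails at once if the lid's centre is carried more than 50 mm aside from the dish's axis (horizontal distance between lid_center and dish_rim above 0.05 m).
It fails at once if a bystander (small dish, dish stack, forceps, bottle, slide box or objective can) is moved more than 20 mm (distance of any of small_dish, dish_stack, forceps, reagent, slide_box, objective_can from where it was at the start of the episode above 0.02 m).
It also fails if it takes over 50 s, if anything falls off the work surface, if the arm or the gripper's body presses on something with over 40 N, if the wrist force passes 120 N, or if a joint passes its speed limit or range.

## Working session

There is one attempt and no reset: what is moved stays moved. The work goes in short steps, each a Python script; the robot and the scene stay as the last script left them, time stands still between calls to the robot, and variables do not carry over. Pictures are saved under pics/ and viewed, and the job is handed in when it is done.

```bash
ls; mkdir -p pics; python3 - <<'E'
from cell import robot,grip,kin,viewer
import cv2,numpy as np
for c in ["side","top","wrist"]:
    im=viewer.read_camera(c); cv2.imwrite(f"pics/a_{c}.png",im[:,:,::-1])
    i=viewer.camera_info(c); print(c,np.round(i["camera_matrix"],1).tolist(),np.round(i["R"],3).tolist(),np.round(i["t"],1))
    for n in ["lid_center","lid_tab","dish_rim"]:
        R=np.array(i["R"]);t=np.array(i["t"])
        for d in viewer.pinpoint(n,c): print(n,round(d["confidence"],2),np.round(R.T@(np.array(d["at"])-t),1))
print(robot.observe())
E
```

```text
pics
side [[442.9, 0.0, 254.6], [0.0, 442.9, 188.3], [0.0, 0.0, 1.0]] [[-0.962, -0.272, -0.01], [-0.202, 0.741, -0.64], [0.181, -0.614, -0.768]] [ 486.9  152.3 1044.7]
lid_center 0.84 [517.9 -84.4  38.4]
lid_tab 0.82 [558.8 -76.1  40.6]
lid_tab 0.2 [ 464.  -359.9   -2.8]
dish_rim 0.91 [512.1 -86.7  37.5]
dish_rim 0.9 [693.8  11.9  36.2]
dish_rim 0.79 [ 326.2 -115.9   35.1]
top [[481.6, 0.0, 258.8], [0.0, 481.6, 193.7], [0.0, 0.0, 1.0]] [[0.005, -1.0, -0.001], [-0.994, -0.005, -0.107], [0.107, 0.001, -0.994]] [ -20.   544.1 1404.7]
lid_center 0.18 [555.8 -76.7  38.1]
lid_tab 0.74 [556.8 -75.1  38.3]
dish_rim 0.89 [510.7 -85.8  40.9]
dish_rim 0.71 [692.8  11.6  39.1]
dish_rim 0.6 [ 324.4 -115.1   43.6]
dish_rim 0.32 [467.8 331.4  -1. ]
wrist [[299.2, 0.0, 254.7], [0.0, 299.2, 191.7], [0.0, 0.0, 1.0]] [[0.345, -0.939, -0.002], [-0.898, -0.331, 0.288], [-0.271, -0.098, -0.957]] [-650.4  -33.1  393.5]
{'t': 0.6, 'joints': array([ 1.17598877,  0.46748729, -0.01164372,  1.60271608,  0.00604077,
        1.07139163, -0.05630784]), 'joint_velocities': array([-0.00125712,  0.00054354, -0.00033101, -0.00098401, -0.00091287,
        0.00104196,  0.00158092]), 'joint_torque': array([-3.01853916e-04, -5.20137978e+01, -1.26551546e-02, -2.43951577e+01,
       -5.65995311e-02,  1.15304010e-02,  8.75037881e-05]), 'tcp_pos': array([ 223.96067583, -610.19947712,  214.59397614]), 'tcp_rot': array([ 2.02996883,  0.36074955, -2.03006579]), 'contact_force': array([-0.05667745, -0.32763066,  0.54282885]), 'wrist_torque': array([-0.00139781,  0.04156244,  0.03202917]), 'grip_width': 0.9979155674197844}
```

View pics/a_side.png

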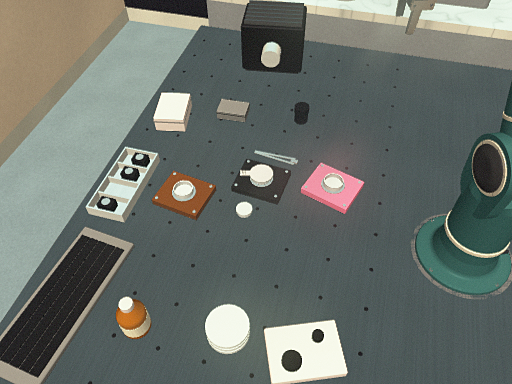

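View pics/a_top.png

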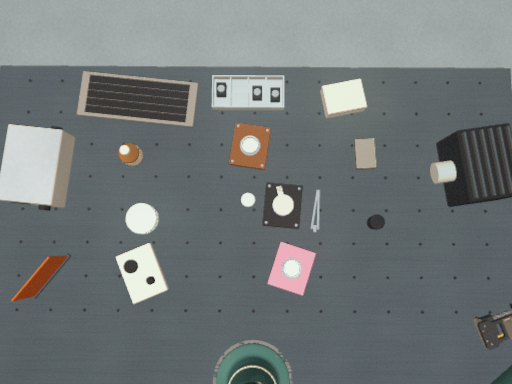

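```bash
cat > h.py <<'E'
from cell import robot,grip,kin,viewer
import cv2,numpy as np
from scipy.spatial.transform import Rotation as Ro
def rv(psi,tilt=0,flip=False):
    """tool x down, y along lid y; tilt: rotates lid tab side up (about lid -y)"""
    lx=np.array([np.cos(psi),np.sin(psi),0]);ly=np.array([-np.sin(psi),np.cos(psi),0])
    x=np.array([0,0,-1.]);y=-ly if flip else ly
    M=np.column_stack([x,y,np.cross(x,y)])
    return (Ro.from_rotvec(-ly*tilt)*Ro.from_matrix(M)).as_rotvec()
def pin(names,c):
    i=viewer.camera_info(c);R=np.array(i["R"]);t=np.array(i["t"])
    im=viewer.read_camera(c);o={}
    for n in names:
        o[n]=[(round(d["confidence"],2),np.round(R.T@(np.array(d["at"])-t),1)) for d in viewer.pinpoint(n,c)]
        print(c,n,*o[n])
    return im,i,o
def save(im,n): cv2.imwrite(f"pics/{n}.png",im[:,:,::-1])
E
python3 - <<'E'
from h import *
psi=0.2
for f in (0,1):
  for tl in (0,.25):
    print(f,tl,[kin.ik(p,rv(psi,tl,f)) for p in ([556,-76,200],[556,-76,26],[511,-86,26])])
i=viewer.camera_info("wrist");R=np.array(i["R"]);C=-R.T@i["t"];o=robot.observe()
T=Ro.from_rotvec(o["tcp_rot"]).as_matrix()
print(T.T@(C-o["tcp_pos"]),T.T@R[2])
E
```

```text
0 0 [array([ 0.70136617,  0.46936341, -0.80799266,  1.79872425,  0.38880954,
        1.04028973,  1.51697598]), array([ 0.55296599,  0.68755097, -0.62238971,  1.90871756,  0.58537635,
        0.73372475,  1.35999049]), array([ 0.58122638,  0.62667746, -0.60042256,  2.01307589,  0.5630462 ,
        0.66971932,  1.38609753])]
0 0.25 [array([ 0.81923151,  0.33957941, -0.82019003,  1.98135922,  0.28705039,
        0.69668758,  1.62950476]), array([ 0.51923871,  0.57437103, -0.48151275,  2.09898938,  0.56264167,
        0.32771964,  1.38987643]), array([ 0.48035573,  0.50563378, -0.37973437,  2.19996111,  0.38324476,
        0.247976  ,  1.57486305])]
1 0 [array([ 0.38723146,  0.36942478, -0.38653451,  1.81804162,  0.16404238,
        0.98544546, -1.4375195 ]), array([ 0.24978331,  0.59792531, -0.22129812,  1.92890256,  0.20934504,
        0.63671696, -1.47405669]), array([ 0.27849251,  0.54637622, -0.21712443,  2.0325384 ,  0.20479761,
        0.58283158, -1.45031398])]
1 0.25 [array([ 0.48259606,  0.25543722, -0.41263539,  1.9999183 ,  0.04799993,
        0.66738498, -1.31074465]), array([ 2.55757327e-01,  5.22297867e-01, -1.60565402e-01,  2.11567471e+00,
        2.11400477e-03,  2.71846729e-01, -1.24693788e+00]), array([ 0.29528094,  0.47704113, -0.16182794,  2.21144321, -0.05941922,
        0.22437488, -1.15443719])]
[-170.58262101    1.13087372  -82.19142271] [ 0.95749694 -0.00158857  0.28843904]
```

```bash
python3 - <<'E'
from h import *
robot.movep([470,-92,200],rv(.2))
im,i,o=pin(["lid_center","lid_tab","dish_rim","lid_far"],"wrist"); save(im,"b_wrist")
i2=viewer.camera_info("wrist"); print(np.abs(np.array(i2["t"])-i["t"]).max())
print(robot.observe()["t"],robot.observe()["tcp_pos"])
for k in range(2):
    pin(["lid_center","lid_tab","dish_rim","lid_far"],["side","top"][k])
E
```

```text
wrist lid_center (0.72, array([519.9, -85.2,  35.5])) (0.7, array([515. , -85. ,  31.4]))
wrist lid_tab (0.78, array([558.4, -73.6,  41.7]))
wrist dish_rim (0.95, array([694. ,  13.1,  40.4])) (0.84, array([ 325.6, -109.3,   41.3])) (0.74, array([515.4, -88.4,  35. ]))
wrist lid_far (0.62, array([484.9, -97.4,  31.8]))
0.14210823114945015
2.9167 [470.01150489 -92.44576003 199.96219216]
side lid_center (0.95, array([515.6, -89.8,  36.6])) (0.63, array([527.7,  18.4,  -2.2])) (0.22, array([ 5.119e+02, -8.700e+01, -2.000e-01]))
side lid_tab (0.87, array([559.4, -76.6,  40.6]))
side dish_rim (0.81, array([692.2,  12.5,  36.7])) (0.7, array([509.7, -88.8,  38.7])) (0.56, array([ 325.3, -116.5,   33.4]))
side lid_far (0.86, array([482.7, -94.3,  36.6]))
top lid_center (0.24, array([510.1, -86.2,  42.5]))
top lid_tab
top dish_rim (0.91, array([693.8,  12.6,  40.5])) (0.68, array([513.2, -85.2,  42.5])) (0.62, array([ 328.1, -114.8,   42.2]))
top lid_far
```

View pics/b_wrist.png

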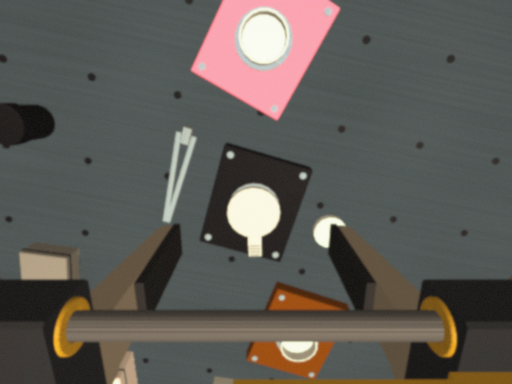

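```bash
cat >> h.py <<'E'
def proj(px,z,i):
    K=np.array(i["camera_matrix"]);R=np.array(i["R"]);C=-R.T@np.array(i["t"])
    px=np.atleast_2d(px).astype(float)
    d=np.column_stack([px,np.ones(len(px))])@np.linalg.inv(K).T@R
    return (C+d*((z-C[2])/d[:,2])[:,None])[:,:2]
def measure(c,z=41,tag=None):
    i=viewer.camera_info(c);im=viewer.read_camera(c)
    s=viewer.silhouettes("lid",c);
    for q in s:
        m=q["mask"].astype(np.uint8); 
        cs,_=cv2.findContours(m,cv2.RETR_EXTERNAL,cv2.CHAIN_APPROX_NONE)
        k=max(cs,key=cv2.contourArea)[:,0]
        w=proj(k,z,i); print(c,"lid conf",round(q["confidence"],2),"px",k.mean(0).round(),"bbox",w.min(0).round(1),w.max(0).round(1),"area",m.sum())
        # robust circle fit r=31
        from scipy.optimize import least_squares
        f=least_squares(lambda p:np.hypot(*(w-p[:2]).T)-p[2],[*np.median(w,0),31],loss="cauchy",f_scale=.7)
        v=w-f.x[:2];tip=v[np.hypot(*v.T)>40]
        print("  circ",f.x.round(1),"tab ang",np.arctan2(*tip.mean(0)[::-1]).round(3) if len(tip) else None,"tip r",np.hypot(*v.T).max().round(1))
    s=viewer.silhouettes("insert",c)
    for q in s:
        m=q["mask"].astype(np.uint8)
        k=max(cv2.findContours(m,cv2.RETR_EXTERNAL,cv2.CHAIN_APPROX_NONE)[0],key=cv2.contourArea)[:,0]
        r=cv2.minAreaRect(proj(k,20,i).astype(np.float32)); print(c,"insert",round(q["confidence"],2),np.round(r[0],1),np.round(r[1],1),round(r[2],1))
    if tag: save(im,tag)
    return im,i
E
python3 - <<'E'
from h import *
im,i=measure("wrist")
measure("top"); measure("side")
g=cv2.cvtColor(im,cv2.COLOR_RGB2GRAY)
# screws
px=[]
for (x,y) in [(230,154),(303,176),(276,254),(208,238)]:
    w=g[y-8:y+9,x-8:x+9].astype(float); w=np.clip(w-w.min()-60,0,None)*(np.hypot(*np.mgrid[-8:9,-8:9])<6)
    yy,xx=np.mgrid[y-8:y+9,x-8:x+9]; px.append([(w*xx).sum()/w.sum(),(w*yy).sum()/w.sum()])
s=proj(px,20,i);print(np.round(px,1).tolist(),s.round(1).tolist(),s.mean(0),[np.hypot(*(s[a]-s[(a+1)%4])).round(1) for a in range(4)])
E
```

```text
wrist lid conf 0.87 px [252. 219.] bbox [ 480.7 -117.4] [568.1 -56.5] area 2341
  circ [512.2 -87.1  30.6] tab ang 0.237 tip r 57.1
wrist insert 0.78 [511.2 -86.4] [110.3 132.6] 85.1
wrist insert 0.66 [722.4   4.6] [116.6  72.4] 83.0
wrist insert 0.62 [ 327.3 -113.2] [110.4 130.1] 72.6
top insert 0.96 [691.2  11.5] [111.5 134. ] 80.8
top insert 0.78 [326.6 -68.7] [139.  59.] 8.7
top insert 0.55 [547.8 -45.5] [21.2 63.3] 79.0
top insert 0.21 [ 465.4 -365.1] [41.7 51. ] 0.3
side lid conf 0.74 px [257. 174.] bbox [ 480.7 -115.4] [565.9 -47.9] area 432
  circ [513.3 -81.7  32.6] tab ang 0.205 tip r 53.3
side insert 0.82 [ 326.  -105.9] [125.2 135.7] 71.4
side insert 0.8 [511.  -77.5] [126.  136.6] 85.3
side insert 0.63 [689.2  20.6] [119.7 137.5] 81.0
side insert 0.58 [472.2 329.4] [ 91.3 102.1] 16.2
[[229.2, 154.3], [301.8, 175.4], [274.1, 254.5], [206.8, 236.5]] [[454.6, -126.1], [462.4, -36.1], [572.4, -45.7], [564.5, -135.7]] [513.45736176 -85.89112964] [np.float64(90.4), np.float64(110.4), np.float64(90.3), np.float64(110.3)]
```

```bash
python3 - <<'E'
from h import *
psi=.235
robot.movep([540,-80,100],rv(psi)); robot.hold(.2)
im,i=measure("wrist",tag="c_wrist")
pin(["lid_center","lid_tab","dish_rim","lid_far"],"wrist")
E
```

```text
wrist lid conf 0.62 px [256. 183.] bbox [ 482.2 -117.2] [569.8 -56.2] area 5184
  circ [513.2 -86.9  30.4] tab ang 0.232 tip r 57.0
wrist insert 0.84 [399.7 -97.4] [24.  53.2] 13.4
wrist insert 0.66 [512.7 -86.5] [109.4 129.2] 85.0
wrist insert 0.59 [706.1   9.5] [ 49.3 133.8] 13.5
wrist lid_center (0.96, array([516.7, -84.2,  36.7])) (0.22, array([ 505.6, -189.5,   -0.9]))
wrist lid_tab (0.62, array([556.8, -73.9,  41.6]))
wrist dish_rim (0.59, array([694. ,  13.8,  39.4]))
wrist lid_far (0.79, array([488. , -96.9,  36.9]))
```

View pics/c_wrist.png

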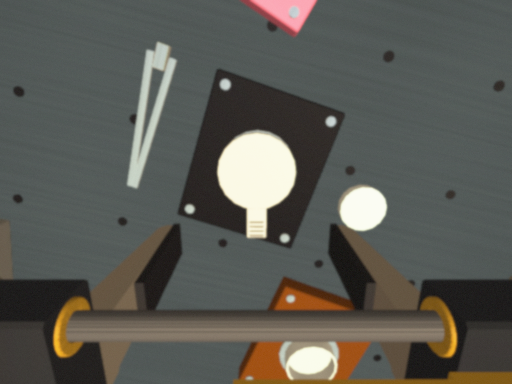

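```bash
python3 - <<'E'
from h import *
im=cv2.imread("pics/c_wrist.png",0);i=viewer.camera_info("wrist")
px=[]
for (x,y) in [(225,85),(331,121),(285,239),(190,209)]:
    w=im[y-9:y+10,x-9:x+10].astype(float); w=np.clip(w-w.min()-60,0,None)*(np.hypot(*np.mgrid[-9:10,-9:10])<8)
    yy,xx=np.mgrid[y-9:y+10,x-9:x+10]; px.append([(w*xx).sum()/w.sum(),(w*yy).sum()/w.sum()])
s=proj(px,20,i);print(s.round(1).tolist(),s.mean(0).round(1),[np.hypot(*(s[a]-s[(a+1)%4])).round(1) for a in range(4)])
psi=.232
grip(.45,20)
robot.movep([558,-76.3,70],rv(psi))
robot.servo_line([558,-76.3,23.5],feed=60); 
o=robot.observe();print(o["contact_force"],o["tcp_pos"],o["t"])
save(viewer.read_camera("wrist"),"d_wrist")
grip(0,20); o=robot.observe();print(o["contact_force"],o["tcp_pos"],o["grip_width"]*92,o["t"])
save(viewer.read_camera("wrist"),"d2_wrist")
E
```

```text
[[454.0, -125.6], [461.7, -35.7], [571.3, -45.3], [563.5, -134.9]] [512.6 -85.4] [np.float64(90.2), np.float64(110.0), np.float64(89.9), np.float64(109.9)]
[ 0.1464654  -0.30850169 -1.04246089] [558.26830413 -76.17570502  23.7050692 ] 7.075
[-0.62648523  0.255629    1.35918333] [558.08751389 -76.35368138  23.62680086] 15.385206940819067 7.625
```

View pics/d2_wrist.png

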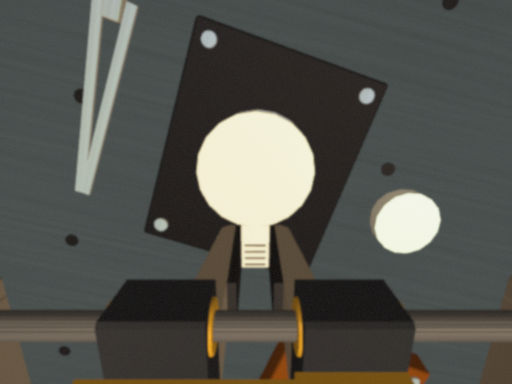

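```bash
cat >> h.py <<'E'
def rotabout(P,psi,th,p0):
    ly=np.array([-np.sin(psi),np.cos(psi),0])
    return P+Ro.from_rotvec(-ly*th).apply(np.array(p0)-P)
E
python3 - <<'E'
from h import *
psi=.232; lx=np.array([np.cos(psi),np.sin(psi),0])
p0=robot.observe()["tcp_pos"]
P=np.array([513.2,-86.9,38])-25.7*lx
for th in (.06,.12,.18,.24):
    p=rotabout(P,psi,th,p0)+[0,0,.5]
    robot.servo_line(p,feed=25,rotation=rv(psi,th))
    o=robot.observe();print(th,o["contact_force"].round(2),(o["tcp_pos"]-p).round(2),o["joints"][5].round(2),o["t"])
robot.hold(.3)
save(viewer.read_camera("wrist"),"e_wrist");save(viewer.read_camera("side")[100:250,150:400],"e_side")
pin(["lid_far","lid_center","lid_tab"],"side");pin(["lid_far","lid_center","lid_tab"],"wrist")
E
python3 -c "
import cv2;a=cv2.imread('pics/e_side.png');cv2.imwrite('pics/e_side4.png',cv2.resize(a,None,fx=3,fy=3))"
```

```text
0.06 [ 0.38 -0.37  0.06] [-0.21 -0.3   0.08] 0.66 8.025
0.12 [-0.54 -0.15  0.79] [ 0.16 -0.13  0.07] 0.58 8.35
0.18 [-1.15 -0.05 -1.25] [ 0.2  -0.08  0.05] 0.5 8.675
0.24 [-1.32 -0.69 -0.59] [-0.01 -0.1  -0.06] 0.42 9.0
side lid_far (0.69, array([484.7, -95.6,  35.1])) (0.18, array([557.2, -78.3,  59. ]))
side lid_center (0.63, array([516.5, -88.5,  41.4]))
side lid_tab (0.64, array([556.8, -77.1,  57.6])) (0.57, array([511.2, -87.4,  37.7]))
wrist lid_far (0.89, array([488. , -96.3,  35.7]))
wrist lid_center (0.57, array([515.2, -85.5,  43.4]))
wrist lid_tab (0.69, array([552.6, -73.8,  61.1]))
```

View pics/e_side4.png

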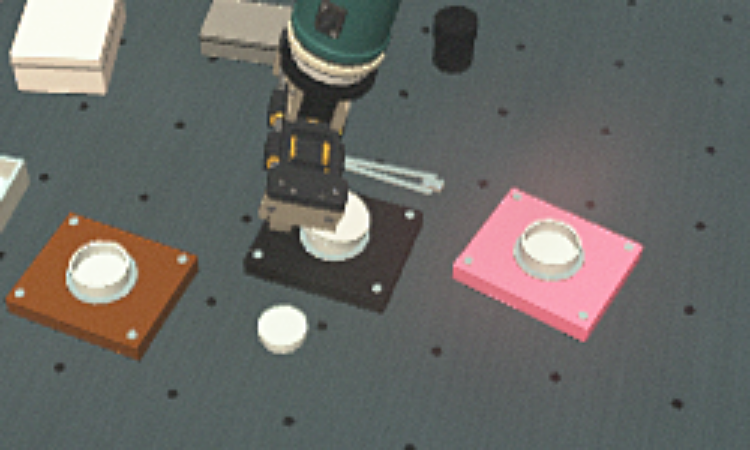

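View pics/e_wrist.png

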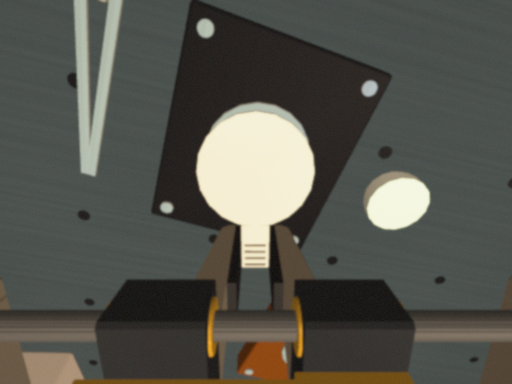

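```bash
python3 - <<'E'
from h import *
psi=.232; lx=np.array([np.cos(psi),np.sin(psi),0]);ly=np.array([-lx[1],lx[0],0])
P=np.array([513.2,-86.9,38])-25.7*lx
p0=np.array([558.1,-76.3,23.65])-5.5*lx+1.0*ly
def F():
    f=[]
    for _ in range(4): robot.hold(.03); f.append(robot.observe()["contact_force"])
    return np.mean(f,0)
robot.servo_line(rotabout(P,psi,.24,p0)+[0,0,.5],feed=15,rotation=rv(psi,.24)); robot.hold(.2)
f0=F();print(f0.round(2))
for th in np.arange(.225,.135,-.012):
    robot.servo_line(rotabout(P,psi,th,p0)+[0,0,.3],feed=10,rotation=rv(psi,th))
    f=F()-f0;print(round(th,3),f.round(2))
    if f[2]>2.2 or np.linalg.norm(f)>3.5: break
print(robot.observe()["t"]); save(viewer.read_camera("wrist"),"f_wrist")
E
```

```text
[-0.04 -0.27  0.27]
0.225 [-0.01  0.32 -0.82]
0.213 [-0.05  0.45 -0.36]
0.201 [ 0.3   0.1  -0.98]
0.189 [-0.02  0.97 -0.41]
0.177 [ 0.23  0.31 -0.31]
0.165 [-0.12  0.1  -0.86]
0.153 [ 0.21  0.53 -0.34]
0.141 [0.4  0.05 2.6 ]
13.75
```

View pics/f_wrist.png

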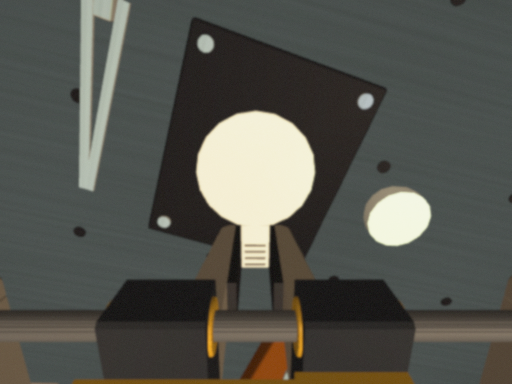

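```bash
python3 - <<'E'
from h import *
psi=.232; lx=np.array([np.cos(psi),np.sin(psi),0]);ly=np.array([-lx[1],lx[0],0])
P=np.array([513.2,-86.9,38])-25.7*lx
p0=np.array([558.1,-76.3,23.65])-5.5*lx+1.0*ly
p1=p0-1.5*lx
def F():
    f=[]
    for _ in range(4): robot.hold(.03); f.append(robot.observe()["contact_force"])
    return np.mean(f,0)
robot.servo_line(rotabout(P,psi,.21,p0)+[0,0,.5],feed=15,rotation=rv(psi,.21))
robot.servo_line(rotabout(P,psi,.21,p1)+[0,0,.5],feed=10,rotation=rv(psi,.21)); robot.hold(.2)
f0=F();print(f0.round(2))
for th in np.arange(.195,.12,-.01):
    robot.servo_line(rotabout(P,psi,th,p1)+[0,0,.3],feed=10,rotation=rv(psi,th))
    f=F()-f0;print(round(th,3),f.round(2))
    if f[2]>1.8 or np.linalg.norm(f)>3: break
print(robot.observe()["t"]); save(viewer.read_camera("wrist"),"g_wrist")
E
```

```text
[-0.01 -0.    0.12]
0.195 [-0.11 -0.03 -0.79]
0.185 [ 0.38  0.33 -0.55]
0.175 [0.23 0.16 0.01]
0.165 [0.94 0.34 0.37]
0.155 [0.42 0.31 2.45]
16.8417
```

```bash
python3 - <<'E'
from h import *
grip(.3); robot.hold(.1)
save(viewer.read_camera("wrist"),"h_wrist")
pin(["lid_far","lid_center","lid_tab"],"wrist")
print(robot.observe()["contact_force"],robot.observe()["t"])
E
```

```text
wrist lid_far (0.65, array([479.7, -99.8,  34.8]))
wrist lid_center
wrist lid_tab (0.67, array([550.8, -74.5,  52.4]))
[-0.16648423 -0.39543888  0.64850805] 17.625
```

View pics/h_wrist.png

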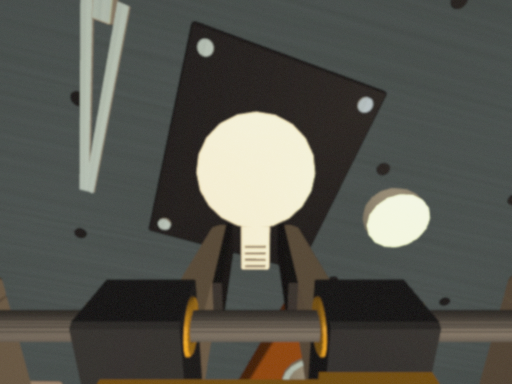

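```bash
python3 - <<'E'
from h import *
psi=.232
robot.hold(2.2)
o=robot.observe();p=o["tcp_pos"];T=Ro.from_rotvec(o["tcp_rot"]).as_matrix()
robot.servo_line(p-60*T[:,0],feed=70)
q=robot.observe()["tcp_pos"]
robot.movep([q[0]-20,q[1]-5,115],rv(psi)); robot.hold(.15)
im,i=measure("wrist",z=45.5,tag="i_wrist")
pin(["lid_far","lid_center","lid_tab"],"wrist")
pin(["lid_far","lid_center","lid_tab"],"side")
print(p,robot.observe()["t"])
save(viewer.read_camera("side"),"i_side")
E
python3 -c "
import cv2;a=cv2.imread('pics/i_side.png')[130:220,200:330];cv2.imwrite('pics/i_side4.png',cv2.resize(a,None,fx=5,fy=5))"
```

```text
wrist lid conf 0.75 px [255. 194.] bbox [ 474.8 -119. ] [566.2 -57. ] area 5021
  circ [506.4 -87.8  31.3] tab ang 0.222 tip r 60.2
wrist insert 0.87 [512.6 -86.6] [109.5 129.1] 85.0
wrist insert 0.75 [ 390.6 -110.8] [ 44.4 101.6] 13.4
wrist insert 0.75 [706.1 -21.3] [52.7 75.5] 13.2
wrist lid_far (0.66, array([ 478.8, -100.5,   36.9]))
wrist lid_center (0.87, array([509.7, -89.7,  40.9]))
wrist lid_tab (0.93, array([550. , -73.1,  53.7])) (0.52, array([533.9,   9.9,   1. ]))
side lid_far (0.86, array([477.2, -98.1,  35.3])) (0.36, array([509.8, -87.4,  -2. ]))
side lid_center (0.7, array([511.1, -87.6,  39.9])) (0.33, array([ 668.2, -338. ,   -3.2]))
side lid_tab (0.86, array([551.4, -78.7,  51.9]))
[552.47103583 -76.61132616  34.12882885] 21.8667
```

View pics/i_side4.png

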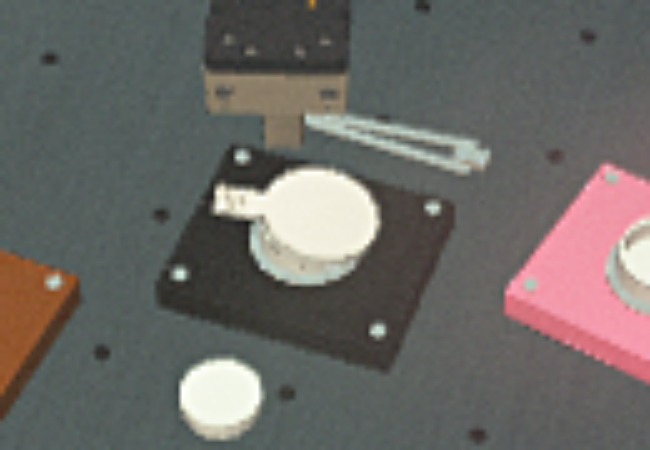

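View pics/i_wrist.png

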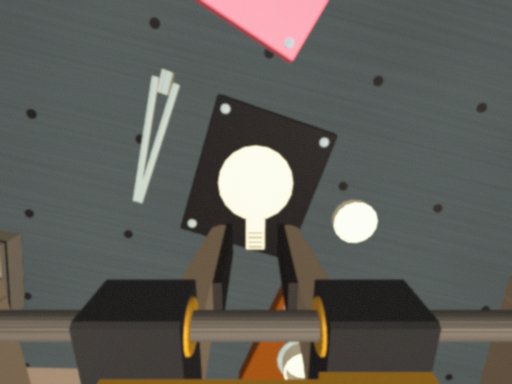

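```bash
python3 - <<'E'
from h import *
psi=.232;th=.155
c=np.array([506.4,-87.6,39.2]); r=rv(psi,th); tx=Ro.from_rotvec(r).as_matrix()[:,0]
print(tx)
g=c+13*tx
print(kin.ik(g,r))
grip(.85,15)
robot.movep(g-65*tx,r)
robot.servo_line(g,feed=50,rotation=r); robot.hold(.1)
o=robot.observe();print(o["contact_force"],(o["tcp_pos"]-g).round(2),o["t"])
save(viewer.read_camera("wrist"),"j_wrist")
E
```

```text
[ 0.15024402  0.03549575 -0.98801153]
[ 0.66299236  0.58437071 -0.63127395  2.12624695  0.65908722  0.46019834
  1.35686089]
[-0.04355642  0.01487509  0.10203312] [ 0.2  -0.13  0.3 ] 24.7
```

View pics/j_wrist.png

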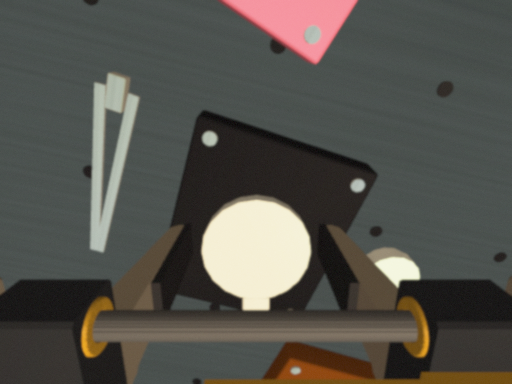

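```bash
python3 - <<'E'
from h import *
grip(.5,15); robot.hold(.1)
o=robot.observe();print(o["contact_force"],o["grip_width"]*92,o["tcp_pos"],o["t"])
save(viewer.read_camera("wrist"),"k_wrist")
E
```

```text
[0.27046318 0.73801179 0.68052998] 61.49171582534035 [508.44507472 -87.02334584  26.40059851] 25.2417
```

View pics/k_wrist.png

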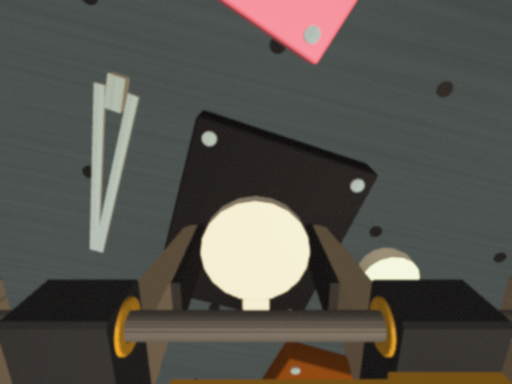

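```bash
python3 - <<'E'
from h import *
psi=.232;th=.155
p=robot.observe()["tcp_pos"]; r=rv(psi,th); tx=Ro.from_rotvec(r).as_matrix()[:,0]
robot.servo_line(p+[0,0,13],feed=25,rotation=r)
c=p-13*tx+[0,0,13]; print(c)
g=np.array([512.7,-85.9,c[2]-13+1])
robot.servo_line(g,feed=15,rotation=rv(psi,0)); robot.hold(.3)
o=robot.observe();print(o["contact_force"],o["grip_width"]*92,(o["tcp_pos"]-g).round(2),o["t"])
im,i=measure("wrist",z=c[2]+6,tag="l_wrist")
im,i,_=pin(["lid_center","lid_tab","lid_far"],"side");save(cv2.resize(im[130:220,200:330],None,fx=5,fy=5),"l_side")
E
```

```text
[506.46013027 -87.51409448  52.22896549]
[-0.58389449  0.85192089  0.24649069] 61.976811562248386 [-0.64 -0.38 -0.04] 26.7167
wrist lid conf 0.67 px [255. 252.] bbox [ 479.7 -117.6] [551.7 -56. ] area 9058
  circ [512.2 -87.1  31.1] tab ang None tip r 39.8
wrist insert 0.88 [618.1 -14.7] [31.2 65.2] 13.2
wrist insert 0.86 [496.3 -85.1] [110.   98.6] 84.9
wrist insert 0.73 [533.1 -82.3] [78.7 79.6] 59.0
wrist insert 0.61 [ 394.4 -104.2] [33.1 79.4] 13.3
side lid_center (0.44, array([518. , -85.5,  53.6]))
side lid_tab (0.46, array([558.1, -76.5,  61.3]))
side lid_far
```

View pics/l_wrist.png

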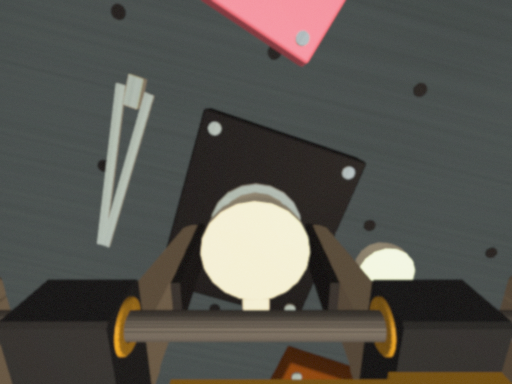

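View pics/l_side.png

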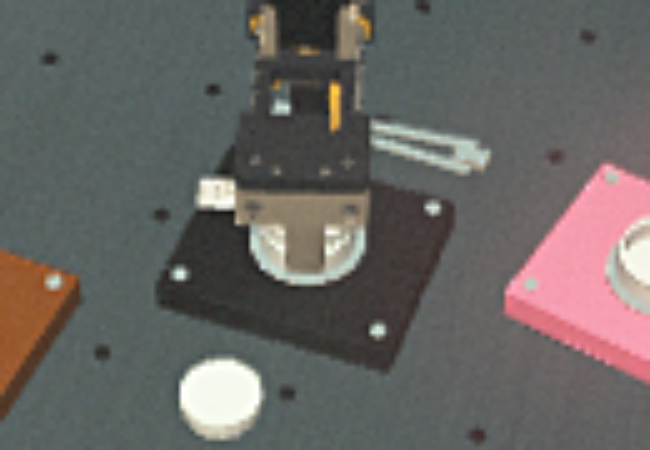

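```bash
python3 - <<'E'
from h import *
i=viewer.camera_info("wrist");im=cv2.imread("pics/l_wrist.png",0)
print(im[176:204:1,256])
# ring arc: topmost bright row in columns, threshold dark->bright
pts=[]
for c in range(222,292,3):
    col=im[150:200,c].astype(float); k=np.argmax(col>75); 
    lo,hi=col[k-1],col[k]; pts.append([c,150+k-1+(75-lo)/(hi-lo)])
w=proj(pts,23,i)
from scipy.optimize import least_squares
f=least_squares(lambda p:np.hypot(*(w-p).T)-31,[512,-86],loss="soft_l1");print(f.x,np.abs(f.fun).max())
psi=.232;lx=np.array([np.cos(psi),np.sin(psi)])
print(proj([[256,y] for y in (200,301)],58.2,i)@lx, np.array([512.2,-87.1])@lx, f.x@lx)
E
```

```text
[ 37  38  39  39  36  42  57 101 144 170 183 183 183 183 181 175 160 143
 134 130 127 122 122 126 146 191 225 236]
[513.36109565 -85.97462076] 0.23869057042061215
[449.07499408 512.50851792] 478.45097491963605 479.83971521327226
```

```bash
python3 - <<'E'
from h import *
psi=.232
def F():
    f=[]
    for _ in range(3): robot.hold(.03); f.append(robot.observe()["contact_force"])
    return np.mean(f,0)
T=np.array([513.0,-85.6])
z=robot.observe()["tcp_pos"][2]
robot.servo_line([*T,z],feed=10); robot.hold(.15); f0=F()
for z in [34,31,29,27.5,26,25,24.4]:
    robot.servo_line([*T,z],feed=12); f=F()-f0; o=robot.observe()
    print(z,f.round(2),(o["tcp_pos"]-[*T,z]).round(2))
    if f[2]>4: break
print(o["t"]); save(viewer.read_camera("wrist"),"m_wrist")
E
```

```text
34 [ 0.1  -0.26  0.36] [0.04 0.02 0.05]
31 [0.36 0.02 0.22] [0.02 0.03 0.01]
29 [-0.05  0.04  0.74] [-0.01  0.02 -0.01]
27.5 [-0.12 -0.25 -0.15] [-0.01  0.   -0.02]
26 [-0.05 -0.43  0.45] [-0.01 -0.01 -0.01]
25 [ 0.45 -0.28  0.03] [ 0.   -0.02 -0.  ]
24.4 [-0.06  0.21  0.72] [-0.04  0.03 -0.01]
30.7083
```

View pics/m_wrist.png

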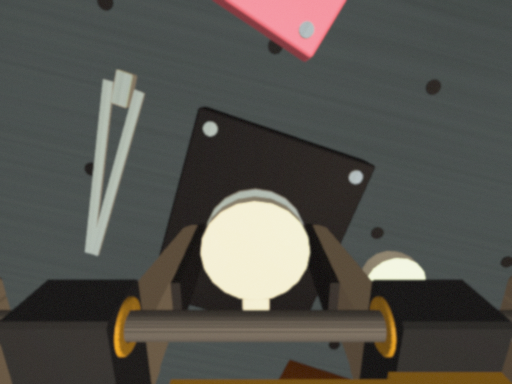

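```bash
python3 - <<'E'
from h import *
grip(.85); robot.hold(.2)
p=robot.observe()["tcp_pos"]
robot.servo_line(p+[0,0,70],feed=70); 
robot.movep([500,-90,115],rv(.232)); robot.hold(.2)
im,i=measure("wrist",tag="n_wrist")
pin(["lid_center","lid_tab","lid_far"],"wrist")
im,i,_=pin(["lid_center","lid_tab","lid_far"],"side");save(cv2.resize(im[130:220,200:330],None,fx=5,fy=5),"n_side")
print(robot.observe()["t"],robot.observe()["contact_force"])
E
```

```text
wrist lid conf 0.58 px [255. 225.] bbox [ 481.5 -116.8] [570.2 -55.9] area 4203
  circ [513.2 -86.6  30.7] tab ang 0.237 tip r 57.5
wrist insert 0.94 [511.7 -86.5] [110.2 131.4] 85.0
wrist insert 0.9 [ 378.4 -114.4] [ 65.4 131.2] 13.4
wrist insert 0.87 [675.3   8.1] [ 51.4 134.7] 13.2
wrist lid_center (0.68, array([517.5, -87.5,  35.1]))
wrist lid_tab (0.73, array([557.8, -69.9,  42.5]))
wrist lid_far (0.96, array([485. , -96.9,  35.7]))
side lid_center (0.59, array([516.7, -87. ,  37.5])) (0.55, array([561.9, -75.5,  42.3]))
side lid_tab (0.64, array([561. , -74.4,  40.2]))
side lid_far (0.8, array([484.1, -97.9,  35.1]))
33.5417 [-0.14843334 -0.1182032  -0.40200511]
```

View pics/n_wrist.png

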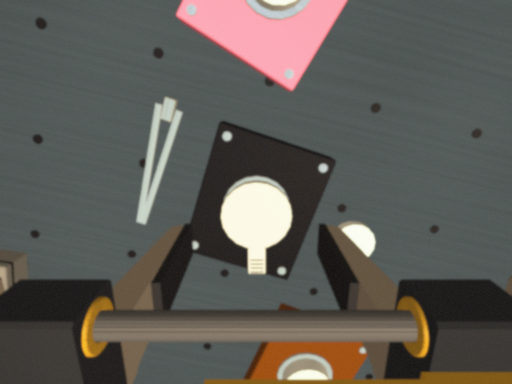

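View pics/n_side.png

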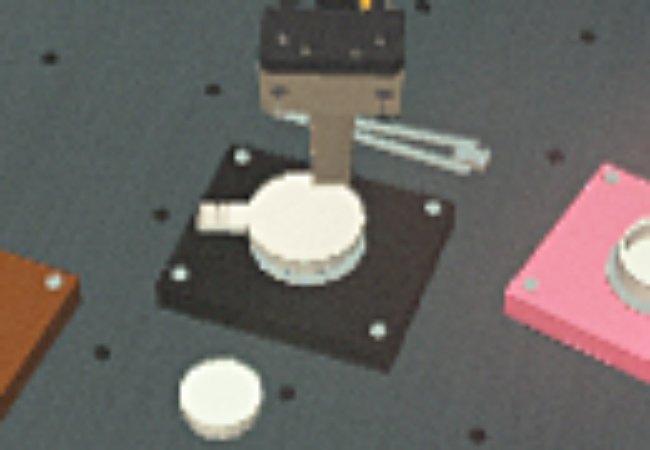

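```bash
python3 -c "
from h import *
robot.job_done(); print(robot.observe()['t'])"
```

```text
the job is handed in; nothing more can be done
the job is handed in; nothing more can be done
```

The lid was vented and put back, and the job was handed in at about 33.5 s of the 50 s allowed. The hand-in gave no verdict.

- **Tipping:** I gripped the tab and tipped the lid to 0.24 rad about its far edge, which stayed down on the dish.
- **Ajar:** My first lowering touched down at only about 0.14 rad, too close to the skirt's edge to trust. I lifted it, slid it 1.5 mm further, and it touched down at about 0.16 rad. I let go there for more than two seconds; the pictures showed it stayed ajar with the tab about 52 mm up.
- **Refit:** I took the lid across its round sides, lifted it about 13 mm, levelled it and centred it over the dish. I released it about 1.5 mm above fully down, so the fingertips would not touch the steel ring, and it dropped the rest.

**Last checks:**
- **Centring:** The lid's centre measured (513.2, -86.6) mm. The dish axis was at about (513, -86) mm, within the 4.2 mm limit.
- **Height and level:** The tab and far edge were back at their shut heights, to within the camera's accuracy. The network's centre estimates read 3–4 mm further out in x, as they had before the lid was moved.
- **Surroundings:** The gripper was clear of everything. The small dish and forceps looked unmoved; I did not re-check the other bystanders, which the arm worked well away from.

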